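# Slide the brass plate out over the end of the feed ledge

## Task

Push the brass plate along the feed ledge towards the ledge's yellow end until it overhangs that end and the edge of the ledge lies under the red stripe across the plate, with the plate square to the end and lying flat. Push only on the plate, without lifting it; do not touch the coil standing on it, which must ride along upright in its place, and leave the steel plate with its coil and everything else on the table where they are.

Things in the scene. Friction and masses are not known exactly. Their poses are not given: they have to be found in the camera images.
- ledge: fixed two-lane ledge, 240 mm long (x) by 300 mm wide (y), flat top 60 mm above the table; origin on the table under its centre; x points away from the robot, along the lanes to the yellow end. Ribs along x at y = -145, 0, +145 mm, 10 mm wide, 8 mm above the top, x = -120 to +100 mm, bound two lanes 135 mm wide. Lanes are open at both ends; the last 15 mm of the top is yellow
- ledge_end (a point): middle of the top edge of the ledge's yellow end, 120 mm from the ledge's origin along its x, 60 mm above the work surface; axes as the ledge's
- brass_plate: loose brass plate, 120 mm long (its x), 100 mm wide (its y), 6 mm thick, about 0.6 kg, lying on the ledge in one of the two lanes (either); origin at the centre of its underside; its x points to its leading edge, roughly towards the yellow end. It slides with friction and stays where it is left
- stripe (a point): centre of the red stripe on the top of the brass plate: the stripe runs across the full width, is 20 mm wide, from 20 to 40 mm behind the leading edge; this point is 30 mm ahead of the plate's origin along its x, 6 mm above its underside
- steel_plate: loose steel-grey plate of the same size and with the same red stripe, in the other lane; to be left alone; origin at the centre of its underside
- coil_on_brass: identical steel-flanged coil with copper-coloured winding, 40 mm in diameter, 45 mm tall, 0.15 kg, upright and loose; origin at the centre of its underside. It stands on the brass plate, close to 15 mm behind the plate's origin (within about 5 mm)
- coil_on_steel: identical steel-flanged coil with copper-coloured winding, 40 mm in diameter, 45 mm tall, 0.15 kg, upright and loose; origin at the centre of its underside. It stands on the steel plate
- coil_left: identical steel-flanged coil with copper-coloured winding, 40 mm in diameter, 45 mm tall, 0.15 kg, upright and loose; origin at the centre of its underside. It stands on the table left of the ledge
- coil_right: identical steel-flanged coil with copper-coloured winding, 40 mm in diameter, 45 mm tall, 0.15 kg, upright and loose; origin at the centre of its underside. It stands on the table right of the ledge
- wire_spool: spool, a rigid drum 70 mm in diameter and 50 mm tall with black flanges, standing on the table left of the ledge; origin at the centre of its underside
- screwdriver: loose screwdriver lying on the table right of the ledge
There are look-alikes about, which are no part of the job. What is meant by the brass_plate is not blue or pink, and is the smaller of those in its own colour.

How it is judged:
At the end, for the whole second after the job is handed in: Brass plate flat and at rest on the ledge, stripe centre within 10 mm of the ledge's end, square within 8 degrees; its coil upright within about 10 mm of its place on the plate; steel plate and its coil within 10 mm, other things within 20 mm, of where they were (x of stripe in the frame of ledge_end between -0.01 and 0.01 m and angle between the x axis of brass_plate and the x axis of ledge, either way round below 0.14 rad and height (world z) of brass_plate between 0.057 and 0.063 m and angle between brass_plate's own z axis and vertical below 0.03 rad and linear speed of brass_plate below 0.01 m/s and angular speed of brass_plate below 0.05 rad/s and angle between coil_on_brass's own z axis and vertical below 0.1 rad and x of coil_on_brass in the frame of brass_plate between -0.03 and 0 m and y of coil_on_brass in the frame of brass_plate between -0.015 and 0.015 m and distance of each of steel_plate, coil_on_steel from where it was at the start of the episode below 0.01 m and distance of each of coil_left, coil_right, wire_spool, screwdriver from where it was at the start of the episode below 0.02 m); the robot touches nothing.
It fails at once if the brass plate is lifted, tipped or falls off the ledge (height (world z) of brass_plate above 0.072 m or height (world z) of brass_plate below 0.05 m or angle between brass_plate's own z axis and vertical above 0.12 rad).
It fails at once if a coil on the plates is touched by the fingers or knocked over (contact force between the fingers and coil_on_brass above 1 N or contact force between the fingers and coil_on_steel above 1 N or angle between any of coil_on_brass, coil_on_steel's own z axis and vertical above 0.35 rad).
It fails at once if the steel plate or its coil is moved (distance of any of steel_plate, coil_on_steel from where it was at the start of the episode above 0.01 m).
It fails at once if something else on the table is moved (distance of any of coil_left, coil_right, wire_spool, screwdriver from where it was at the start of the episode above 0.02 m).
It also fails if it takes over 40 s, if anything falls off the work surface, if the arm or the gripper's body presses on something with over 40 N, if the wrist force passes 120 N, or if a joint passes its speed limit or range.

## Robot

A 7-joint arm with a two-finger parallel gripper is mounted at the origin on the work surface. World frame = base frame: x ahead of the robot, y to its left, z up, the work surface at z = 0. Lengths are in m, angles in rad, forces in N, time in s.
With the tool pointing down it reaches from about 0.375 to 0.925 m from the base axis. Payload 3.1 kg.
Tool frame: the origin (TCP) lies between the finger pads; the fingertips stand 19 mm ahead of it and the grasp point (between the pads) is the TCP; z points along the fingers, y is the direction in which the jaws open and shut (so a half turn about z gives the same grasp; the last joint's range is limited). The gripper opens to 85 mm and grips with 20 to 120 N. Pads are 22 mm wide; open, the fingers measure 114 mm over their backs; the gripper's body (76 mm by 85 mm) begins 54 mm behind the grasp point. The pads swing forward as they close: fully open they stand 13 mm farther back than shut.
Start: joints at [-1.262, 0.383, 0.044, 1.598, -0.018, 1.161, -0.05], TCP at [0.257, 0.597, 0.25] pointing down, gripper open.
Joint ranges: [-2.61, 2.61], [-0.41, 2.15], [-1.48, 1.57], [0, 2.5], [-1.57, 4.71], [0.05, 1.97], [-2.85, 2.85]. Speed limits (rad/s): [2.79, 2.79, 3.14, 3.14, 3.14, 3.14, 3.14].

## Interface

Orientations are given as a unit quaternion [x, y, z, w].
In Python, from bench import move_ptp, movel, move_j, move_gripper, pause, inverse_kinematics, read_camera, camera_params, MotionError, sign_off, look_for, tip_of, read_time_s, read_qpos, read_joint_vel, read_effort, read_eef_pos, read_tcp_rot, read_ft_force, read_ft_torque, read_finger_gap gives the robot as it stands. Calls block until the motion is done:
- move_ptp(position, orientation): joint-space move of the TCP to a pose.
- movel(position, orientation=None, speed=0.15): straight line of the TCP; orientation=None keeps the orientation; speed is the mean speed in m/s.
- move_j(angles): joint-space move.
- move_gripper(opening, effort=None): finger opening in m; effort is the grip in N (None keeps the last); returns when the fingers have stopped.
- pause(seconds).
- inverse_kinematics(position, orientation): joint angles nearest the present ones, or None.
- read_camera(name): name is "side" or "top" or "wrist"; returns the picture (420x560x3 uint8, red, green, blue); there is no depth.
- camera_params(name): a dict with "K" (3x3 intrinsics, pixels), "camera_from_world" (4x4, takes a point from world to camera coordinates). Camera axes: x right, y down, z forward; pixel columns grow to the right and rows downward; lengths in m; the calibration is good to about 2 mm. A picture is of the moment at which its call begins: read the wrist's pose just before it. camera_params takes no time and is no camera call; for the wrist camera it gives the pose at the moment of the call.
A pose or a line that the arm cannot do raises MotionError and nothing moves.
- sign_off(): hands the job in, once; it reports no verdict.
Trained networks look in the newest picture that a camera, given by its name, has taken for a name from the list of things; names that differ only in an ending like _2 or _b are one class to them, and where a whole thing is asked for, a point or a joint stands for the part that bears it (a point fixed in the world has none). Each returns a list of dicts, best first, with "confidence" (0 to 1); they miss things now and then, are a little off and sometimes report something else, mostly with a low value. They report only what shows in the picture. A call takes as long as a camera call. They do not tell look-alikes from the thing itself.
- look_for(camera, name): "at" ([column, row] in pixels, amid what is visible of it).
- tip_of(camera, name): "at" ([column, row] in pixels: a listed point, or the origin of a listed thing).
Readings, each from a call of its own:
- read_time_s(): time.
- read_qpos(): joint angles.
- read_joint_vel(): joint speeds.
- read_effort(): joint torques, N m.
- read_eef_pos(): TCP position.
- read_tcp_rot(): TCP orientation.
- read_ft_force(): force on the tool from outside, world axes, zero at the start.
- read_ft_torque(): the same for the moment, N m.
- read_finger_gap(): finger opening in m.
Only numpy, scipy, OpenCV 4.12 (cv2) and the standard library are available. Lean on these libraries where they do the work, as an engineer would, in place of code of your own. Each camera call takes 0.05 s, during which the arm holds its last target.

## Working session

There is one attempt and no reset: what is moved stays moved. The work goes in short steps, each a Python script; the robot and the scene stay as the last script left them, time stands still between calls to the robot, and variables do not carry over. Pictures are saved under pics/ and viewed, and the job is handed in when it is done.

```bash
mkdir -p pics; ls
python3 - <<'E'
from bench import *
import cv2
for c in ["side","top","wrist"]:
    im=read_camera(c); cv2.imwrite(f"pics/a_{c}.png",im[:,:,::-1])
    p=camera_params(c); print(c,p["K"],p["camera_from_world"])
    for n in ["brass_plate","stripe","ledge","ledge_end","coil_on_brass","steel_plate"]:
        print(n,[( [round(v) for v in d["at"]],round(d["confidence"],2)) for d in tip_of(c,n)])
print(read_time_s(),read_eef_pos(),read_tcp_rot())
E
```

```text
pics
side [[448.57419034   0.         277.4287672 ]
 [  0.         448.57419034 210.82491459]
 [  0.           0.           1.        ]] [[ 0.98849634 -0.1512208   0.00269307 -0.51276462]
 [-0.07283878 -0.49158487 -0.8677781   0.10434435]
 [ 0.13254997  0.85759931 -0.49694459  1.28846353]
 [ 0.          0.          0.          1.        ]]
brass_plate [([191, 200], 0.75), ([342, 200], 0.75), ([168, 302], 0.74), ([276, 204], 0.7)]
stripe [([161, 311], 0.92), ([197, 194], 0.84), ([352, 200], 0.7), ([287, 198], 0.63)]
ledge [([289, 231], 0.89)]
ledge_end [([324, 205], 0.93)]
coil_on_brass [([277, 202], 0.64)]
steel_plate [([292, 228], 0.67)]
top [[384.93966311   0.         282.31206655]
 [  0.         384.93966311 208.90494221]
 [  0.           0.           1.        ]] [[-0.009129   -0.99950443 -0.03012552  0.01674716]
 [-0.99348614  0.01248794 -0.11326668  0.51503346]
 [ 0.11358675  0.02889528 -0.9931078   0.96870699]
 [ 0.          0.          0.          1.        ]]
brass_plate [([216, 113], 0.75), ([393, 327], 0.74), ([255, 196], 0.68), ([192, 309], 0.64)]
stripe [([410, 337], 0.89), ([182, 293], 0.84), ([226, 111], 0.65), ([246, 187], 0.62)]
ledge [([280, 193], 0.55), ([255, 196], 0.5), ([148, 144], 0.43)]
ledge_end [([271, 143], 0.68)]
coil_on_brass [([257, 201], 0.55)]
steel_plate [([310, 194], 0.86)]
wrist [[307.28629307   0.         278.12012507]
 [  0.         307.28629307 206.5623068 ]
 [  0.           0.           1.        ]] [[ 3.95707336e-01  9.18376366e-01  7.44384714e-04 -6.49698393e-01]
 [ 8.80457427e-01 -3.79599189e-01  2.84076002e-01 -3.78508321e-02]
 [ 2.61171255e-01 -1.11755559e-01 -9.58801476e-01  3.78153272e-01]
 [ 0.00000000e+00  0.00000000e+00  0.00000000e+00  1.00000000e+00]]
brass_plate [([44, 276], 0.95)]
stripe [([68, 296], 0.89)]
ledge []
ledge_end []
coil_on_brass []
steel_plate []
1.05 [0.25717689 0.59694719 0.25028569] [ 2.01964652e-01  9.79392811e-01 -1.37180782e-05  2.24070267e-06]
```

View pics/a_side.png

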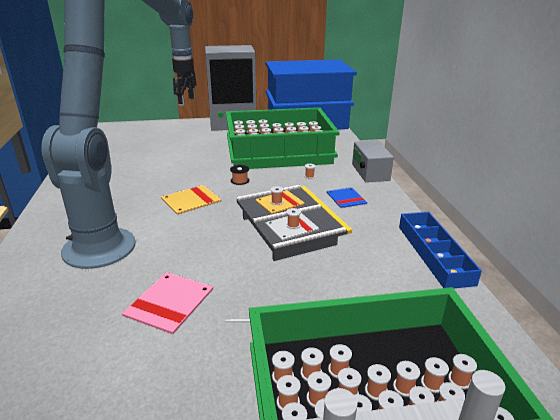

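View pics/a_top.png

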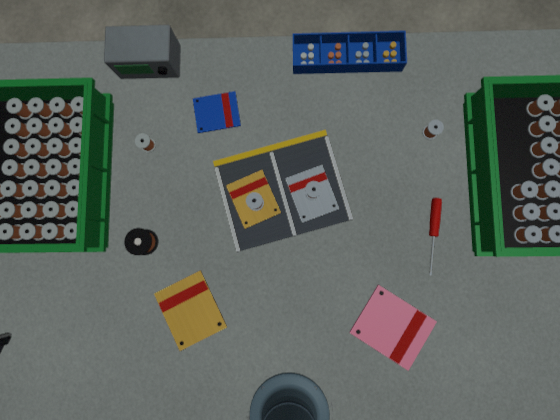

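The side and top views show the target brass plate in the ledge's left lane (top 254,197). The larger one on the table at (190,310) is a look-alike. The ledge is turned about 13°, with its yellow end at (271,147). I'll enlarge this area.

Run:
```python
import cv2
im=cv2.imread("pics/a_top.png")[120:260,200:360]
cv2.imwrite("pics/a_topz.png",cv2.resize(im,None,fx=4.28,fy=4.28,interpolation=cv2.INTER_CUBIC))
```

```text
(no output)
```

View pics/a_topz.png

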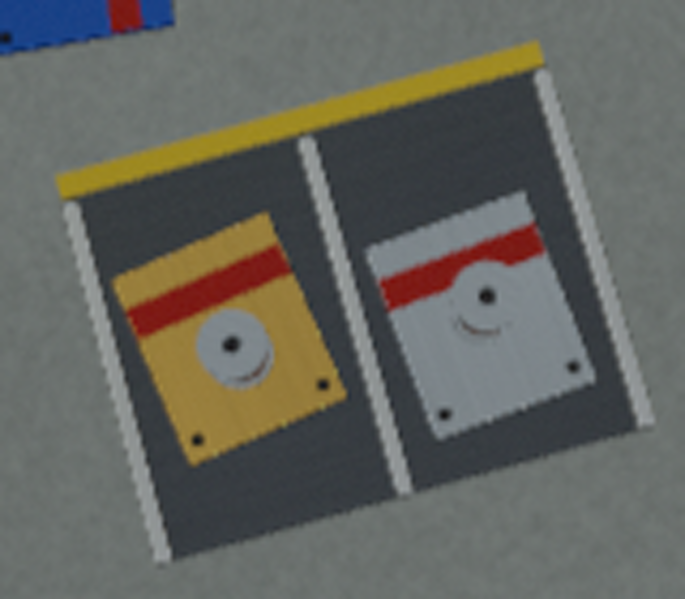

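```bash
cat > h.py <<'E'
import numpy as np
from bench import *
import cv2
from scipy.optimize import least_squares
from scipy.spatial.transform import Rotation as R
def ray(px,P,z):
    K=np.array(P["K"]);T=np.array(P["camera_from_world"])
    d=T[:3,:3].T@np.linalg.inv(K)@np.array([px[0],px[1],1.]);o=-T[:3,:3].T@T[:3,3]
    return (o+d*(z-o[2])/d[2])
def fit(local,pts):
    """2D rigid: pts = R local + t"""
    f=lambda p:(np.c_[local[:,0]*np.cos(p[2])-local[:,1]*np.sin(p[2])+p[0],local[:,0]*np.sin(p[2])+local[:,1]*np.cos(p[2])+p[1]]-pts).ravel()
    r=least_squares(f,[pts[:,0].mean(),pts[:,1].mean(),0])
    return r.x,r.fun.reshape(-1,2)
PL=np.array([[60,50],[60,-50],[-60,-50],[-60,50]])/1000
E
python3 - <<'E'
from h import *
P=camera_params("top")
u=lambda a,b:((a+.5)/4.28-.5+200,(b+.5)/4.28-.5+120)
L=[ray(u(57,178),P,.06),ray(u(541,42),P,.06),ray(u(654,427),P,.068),ray(u(157,563),P,.068)]
x,r=fit(np.array([[120,150],[120,-150],[-120,-150],[-120,150]])/1e3,np.array(L)[:,:2]);print(x,(r*1e3).round(1))
B=[ray(u(*c),P,.066) for c in [(113,277),(267,212),(347,397),(192,466)]]
y,r=fit(PL,np.array(B)[:,:2]);print(y,(r*1e3).round(1))
c,s=np.cos(x[2]),np.sin(x[2]);d=y[:2]-x[:2];print("plate in ledge",d@[c,s],d@[-s,c],np.degrees(y[2]-x[2]))
E
```

```text
[0.56054111 0.01125261 0.25877444] [[ 1.1 -0.1]
 [-0.5  0.7]
 [ 0.4 -1.4]
 [-1.   0.8]]
[0.53842256 0.08288017 0.39831994] [[-1.   0.4]
 [ 0.2 -0.5]
 [ 0.2 -0.7]
 [ 0.6  0.9]]
plate in ledge -0.0030528964083861277 0.0749027140213266 7.995368207852064
```

Ledge pose is (0.561, 0.011), yaw 14.8°. In the ledge frame the plate is at (-3, 75) mm, turned 8°, so it needs about 93 mm of push. I'll hover behind it with the gripper closed and look with the wrist camera.

```bash
cat >> h.py <<'E'
LX=np.array([0.56054,0.01125]);LA=0.2588
def l2w(x,y,z):
    c,s=np.cos(LA),np.sin(LA);return [LX[0]+c*x-s*y,LX[1]+s*x+c*y,z]
def w2l(p):
    c,s=np.cos(LA),np.sin(LA);d=np.array(p[:2])-LX;return np.array([d@[c,s],d@[-s,c]])
def quat(flip=0,extra=0):
    c,s=np.cos(LA+extra),np.sin(LA+extra)
    x=np.array([c,s,0])*(-1 if flip else 1);z=np.array([0,0,-1.]);y=np.cross(z,x)
    return R.from_matrix(np.c_[x,y,z]).as_quat()
E
python3 - <<'E'
from h import *
P=camera_params("wrist");T=np.array(P["camera_from_world"]);o=-T[:3,:3].T@T[:3,3]
M=R.from_quat(read_tcp_rot()).as_matrix();print("cam in tcp",M.T@(o-read_eef_pos()),"axis",M.T@T[2,:3])
for f in (0,1):
    for z in (.2,.083): print(f,inverse_kinematics(l2w(-.115,.075,z),quat(f)),inverse_kinematics(l2w(.03,.075,z),quat(f)))
E
```

```text
cam in tcp [ 0.07110097 -0.00057349 -0.1234844 ] axis [-2.84071349e-01  6.40027716e-04  9.58802930e-01]
0 [-0.91753931  0.00290681  0.70938555  2.17164238 -0.0022989   0.96774593
 -1.51884833] [-0.79660442  0.35219426  0.68247343  1.85001203 -0.25681146  1.02860957
 -1.32222337]
0 [-0.89350546  0.28265016  0.74287248  2.25619983 -0.29836046  0.69680535
 -1.25114147] [-0.72150217  0.52047806  0.6038637   1.91867414 -0.39565316  0.82223109
 -1.21723716]
1 [-0.68958476  0.01149503  0.47668452  2.16372944 -0.00640421  0.96765912
  1.62030183] [-0.53149271  0.30765782  0.35595886  1.83828275 -0.12437324  1.01732024
  1.70425967]
1 [-0.60127359  0.23671476  0.4135036   2.24506006 -0.14956874  0.68461232
  1.74773076] [-0.45471531  0.4626988   0.2705603   1.90619662 -0.1680035   0.79442228
  1.73644721]
```

Run:
```python
from h import *
move_gripper(0.0)
move_ptp(l2w(.05,.075,.25),quat(0))
P=camera_params("wrist");im=read_camera("wrist")
cv2.imwrite("pics/b.png",im[:,:,::-1]);np.savez("b.npz",K=P["K"],T=P["camera_from_world"])
print(read_time_s(),read_eef_pos(),read_finger_gap(),read_ft_force())
print(tip_of("wrist","stripe"),tip_of("wrist","coil_on_brass"),tip_of("wrist","brass_plate"))
```

```text
4.0167 [0.58950373 0.09840065 0.24980745] 3.182520020234655e-05 [-0.35931901 -0.02117454  0.78740861]
[{'at': [104.9, 343.1], 'confidence': 0.96}, {'at': [275.2, 211.5], 'confidence': 0.88}] [{'at': [282.0, 247.5], 'confidence': 0.7}] [{'at': [279.2, 236.8], 'confidence': 0.68}]
```

View pics/b.png

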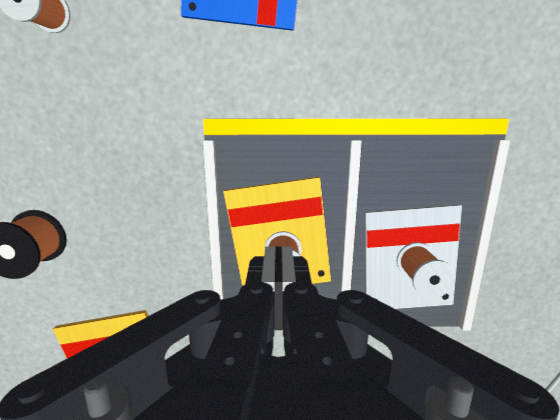

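The wrist view shows the plate's leading corners at (224,191) and (321,178), its rear right corner at (330,281), and the ledge end corners at (203,119) and (508,119). I'll check these against the first estimate.

Run:
```python
from h import *
d=np.load("b.npz");P={"K":d["K"],"camera_from_world":d["T"]}
for c,z in [((203,119),.06),((509,119),.06),((224,191),.066),((321,178),.066),((330.5,281),.066)]: print(w2l(ray(c,P,z)).round(4))
B=np.array([ray(c,P,.066)[:2] for c in [(224,191),(321,178),(330.5,281)]])
y,r=fit(PL[:3],B);print(w2l(y[:2]),np.degrees(y[2]-LA),(r*1e3).round(1))
print("coil",w2l(ray((282,247.5),P,.066)))
```

```text
[0.1198 0.1499]
[ 0.1206 -0.15  ]
[0.0487 0.1316]
[0.0626 0.0325]
[-0.0548  0.0168]
[-0.00328422  0.07405777] 7.949431865424988 [[ 0.4  0.4]
 [ 0.4  0.4]
 [-0.8 -0.8]]
coil [-0.01412978  0.07158378]
```

Both views agree to within 1 mm. Next I descend behind the plate and push part of the way.

Run:
```python
from h import *
q=quat(0)
move_ptp(l2w(-.11,.075,.16),q)
movel(l2w(-.11,.075,.0818),q,speed=.1)
print(read_time_s(),w2l(read_eef_pos()),read_eef_pos()[2],read_ft_force())
movel(l2w(-.085,.075,.0818),q,speed=.05)
for x in (-.05,-.015):
    movel(l2w(x,.075,.0818),q,speed=.04)
    print(read_time_s(),w2l(read_eef_pos()),read_eef_pos()[2],read_ft_force())
P=camera_params("wrist");im=read_camera("wrist")
cv2.imwrite("pics/c.png",im[:,:,::-1]);np.savez("c.npz",K=P["K"],T=P["camera_from_world"])
im=read_camera("top")[120:260,200:360]
cv2.imwrite("pics/c_topz.png",cv2.resize(im[:,:,::-1],None,fx=4.28,fy=4.28,interpolation=cv2.INTER_CUBIC))
```

```text
5.8583 [-0.10921515  0.07482195] 0.08223564203829528 [ 0.19197806 -0.58332825  0.40302457]
7.5333 [-0.04997497  0.07493294] 0.08167872707431936 [-2.90200448 -0.49068939 -1.19392962]
8.5583 [-0.0140614   0.07486636] 0.0822519258046753 [-0.12971371 -1.02825142  0.90893346]
```

View pics/c.png

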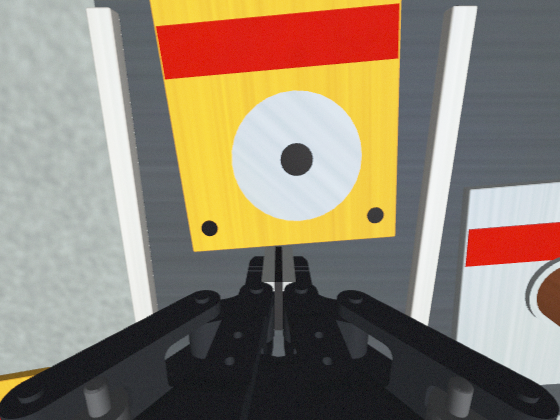

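View pics/c_topz.png

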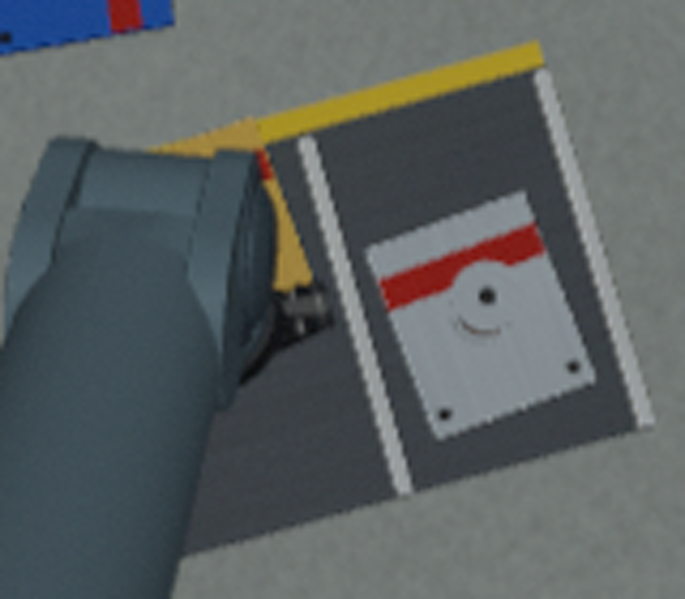

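The plate moved. Its rear corners are now at (193,251) and (395,236), and the stripe's rear edge runs from (165,79) to (399,58), so it is still turned a few degrees. The coil at (296,155) is well clear of the fingers. I'll measure the pose.

Run:
```python
from h import *
d=np.load("c.npz");P={"K":d["K"],"camera_from_world":d["T"]}
px=[(193,251),(395.5,236.5),(165,79),(399,58),(156,27),(400,3)]
loc=np.array([[-60,50],[-60,-50],[20,50],[20,-50],[40,50],[40,-50]])/1e3
B=np.array([ray(c,P,.066)[:2] for c in px])
y,r=fit(loc,B);print(w2l(y[:2]),np.degrees(y[2]-LA),(r*1e3).round(1))
print("tool",w2l(read_eef_pos()),"coil top",w2l(ray((296.5,155),P,.111)),read_ft_force())
```

```text
[0.05785768 0.07098942] 4.664977328887474 [[-0.5 -0.1]
 [-0.  -0.2]
 [-0.2  0.8]
 [ 0.3 -0.7]
 [ 0.2  0.9]
 [ 0.3 -0.8]]
tool [-0.01397888  0.07482913] coil top [0.04712761 0.06808709] [-0.02964676 -0.63692888  0.02601124]
```

Plate is at (57.9, 71) mm, turned 4.7°, and it is squaring slowly. I'll back off, push left of centre to square it, and measure again.

Run:
```python
from h import *
q=quat(0)
movel(l2w(-.028,.075,.0818),q,speed=.05)
movel(l2w(-.028,.092,.0818),q,speed=.06)
movel(l2w(-.004,.092,.0818),q,speed=.03)
P=camera_params("wrist");im=read_camera("wrist")
cv2.imwrite("pics/d.png",im[:,:,::-1]);np.savez("d.npz",K=P["K"],T=P["camera_from_world"])
print(read_time_s(),w2l(read_eef_pos()),read_ft_force())
```

```text
10.5 [-0.00467069  0.09235915] [-2.95676749  0.09095618 -1.29598462]
```

View pics/d.png

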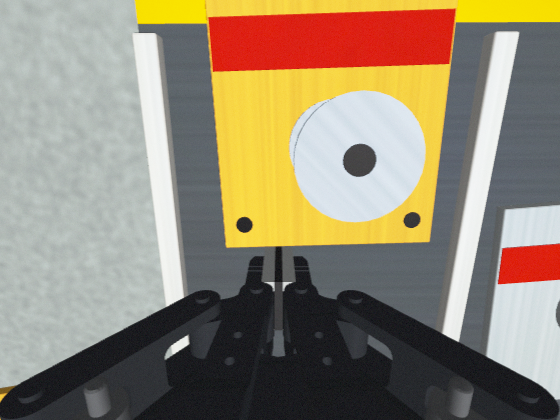

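The rear corners are at (226,247) and (430,241). The stripe's rear edge runs (218,71)–(450,64) and its front edge (208,17)–(456,9), nearly parallel to the ledge end.

Run:
```python
from h import *
d=np.load("d.npz");P={"K":d["K"],"camera_from_world":d["T"]}
px=[(226.5,247.5),(430,241.5),(218,71.5),(450,64),(208.5,17),(456,8.5)]
loc=np.array([[-60,50],[-60,-50],[20,50],[20,-50],[40,50],[40,-50]])/1e3
B=np.array([ray(c,P,.066)[:2] for c in px])
y,r=fit(loc,B);print(w2l(y[:2]),np.degrees(y[2]-LA),(r*1e3).round(1))
print("coil top",w2l(ray((360,159.5),P,.111)))
```

```text
[0.06740326 0.0683854 ] 1.6665292455437426 [[-0.2  0. ]
 [-0.3 -0.7]
 [-0.5  2.6]
 [ 0.5 -1.1]
 [ 0.   0.6]
 [ 0.5 -1.4]]
coil top [0.05540086 0.0663193 ]
```

Run:
```python
from h import *
q=quat(0)
movel(l2w(-.015,.092,.0818),q,speed=.05)
movel(l2w(-.015,.074,.0818),q,speed=.06)
movel(l2w(.005,.074,.0818),q,speed=.05)
movel(l2w(.0185,.074,.0818),q,speed=.03)
print(read_time_s(),w2l(read_eef_pos()),read_ft_force())
movel(l2w(-.05,.074,.0818),q,speed=.08)
movel(l2w(-.05,.074,.2),q,speed=.15)
move_ptp(l2w(.03,.075,.28),q)
P=camera_params("wrist");im=read_camera("wrist")
cv2.imwrite("pics/e.png",im[:,:,::-1]);np.savez("e.npz",K=P["K"],T=P["camera_from_world"])
im=read_camera("side")[150:270,200:380]
cv2.imwrite("pics/e_side.png",cv2.resize(im[:,:,::-1],None,fx=4,fy=4,interpolation=cv2.INTER_CUBIC))
print(read_time_s())
```

```text
12.4667 [0.01878023 0.07387122] [-1.08610373 -0.05359151 -1.52655426]
15.0417
```

View pics/e.png

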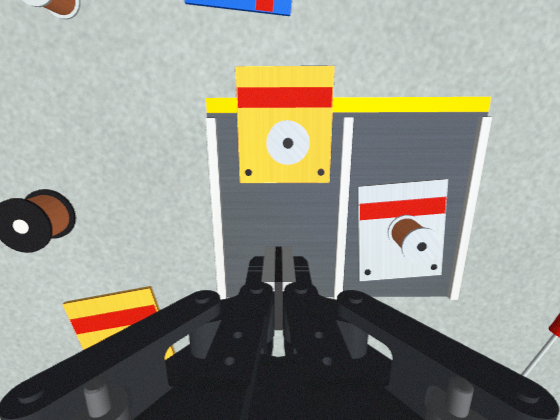

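View pics/e_side.png

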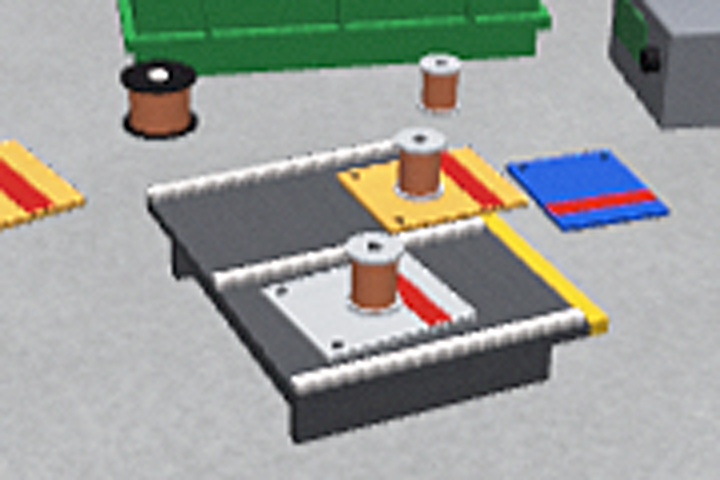

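The plate overhangs the end, flat and square, with its corners at (236,66), (334,66), (330,183) and (240,183). The stripe spans rows 87–108, the ledge edge is at row 97, and the coil stands upright. Final numbers follow.

Run:
```python
from h import *
d=np.load("e.npz");P={"K":d["K"],"camera_from_world":d["T"]}
B=np.array([ray(c,P,.066)[:2] for c in [(236,66),(334.5,66),(330.5,183),(240,183)]])
y,r=fit(PL,B);p=w2l(y[:2]);a=y[2]-LA;print("stripe dx",p[0]+.03*np.cos(a)-.12,p,np.degrees(a),(r*1e3).round(1))
c=w2l(ray((288,143),P,.111))-p;print("coil in plate",c)
print("ledge end x",[w2l(ray(c,P,.06))[0] for c in [(207,97),(490.5,97)]])
S=[w2l(ray(c,P,.066)) for c in [(359,187),(448,180)]];print("steel lead",S)
d=np.load("b.npz");P={"K":d["K"],"camera_from_world":d["T"]}
print("before",[w2l(ray(c,P,.066)) for c in [(366,213),(461,206)]])
```

```text
stripe dx -0.00022462808615032748 [0.08977559 0.0661115 ] 0.2194311033351985 [[-0.2  0.3]
 [ 0.4 -0.6]
 [-0.   0.7]
 [-0.2 -0.4]]
coil in plate [-0.01219028 -0.00160783]
ledge end x [np.float64(0.12067299548237133), np.float64(0.1206601477731347)]
steel lead [array([ 0.025238  , -0.01693975]), array([ 0.03319685, -0.11543129])]
before [array([ 0.0254625 , -0.01627447]), array([ 0.03343646, -0.11453908])]
```

```bash
python3 -c "
from bench import *
sign_off();print(read_time_s())"
```

```text
the job is handed in; nothing more can be done
the job is handed in; nothing more can be done
```

I pushed the brass plate about 93 mm along the left lane with the closed fingertips against its rear edge. Partway I made one off-centre push to square it. Then I backed off, raised the arm clear of everything and handed the job in at about 15 s.

The last wrist and side pictures, measured against the ledge, showed:
- **Stripe:** its centre is about 0.2 mm short of the ledge end by the fitted pose. The end edge itself measured 0.7 mm farther out than that pose, so the error is at most about 1 mm.
- **Plate:** it is 0.2° off square and lies flat.
- **Coil on the brass plate:** it stands upright, 12 mm behind the plate's centre and 2 mm to the side.
- **Steel plate:** its measured position is unchanged to within 1 mm.
- **Other things:** the coil on the steel plate and the loose things on the table look undisturbed. I checked these by eye only.

No check failed. The only surprise was that the first push squared the plate less than expected (8° to 4.7°), which the off-centre push corrected.

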